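# Set the inner lid of a pickling crock with its twist-handle outer lid

## Robot

A 6-joint arm with a two-finger parallel gripper is mounted at the origin on a cart in front of the work surface, level with it; the furniture and walls round the work are solid. World frame = base frame: x ahead of the robot, y to its left, z up, the work surface at z = 0. Lengths are in m, angles in rad, forces in N, time in s.
With the tool pointing down it reaches from about 0.3 to 0.875 m from the base axis. Payload 6.4 kg.
Tool frame: the origin (TCP) lies between the finger pads; the fingertips stand ahead of it and the grasp point (between the pads) is the TCP (env.finger_overhang is the z of the fingertips in the tool frame, in m); z points along the fingers, y is the line along which they close (so a half turn about z gives the same grasp; the last joint's range is limited). The gripper opens to 85 mm and grips with 20 to 120 N. Pads are 22 mm wide; open, the fingers measure 114 mm over their backs; the gripper's body (76 mm by 85 mm) begins 54 mm behind the grasp point. The pads swing forward as they close: fully open they stand 13 mm farther back than shut.
Start: joints at [1.122, 0.181, 1.607, -0, 1.354, -0.206], TCP at [0.138, 0.558, 0.25] pointing down, gripper open.
Joint ranges: [-2.99, 2.99], [-0.89, 2.07], [0.3, 2.58], [-1.14, 4.28], [0, 2.63], [-3.12, 3.12]. Speed limits (rad/s): [2.57, 2.57, 3.01, 3.14, 3.14, 3.14].

## Interface

Orientations are given as a unit quaternion [w, x, y, z].
In Python, from workcell import env gives the robot as it stands. The module is installed in compiled form; this text tells all that it offers.
- The arm moves only by the shell command python3 -m jog 'ROWS' [FORCE]. ROWS is text: rows parted by semicolons, each of 7 numbers parted by spaces: the shift along the tool's x, y, z as a fraction of full scale, then the turn, a rotation vector about the tool's x, y, z as a fraction of full scale, then the opening, from 0 (shut) to 1 (fully open). A call has 1 to 12 rows; each row is the pose to reach, as a shift and turn from the pose commanded when the call began, along the tool's axes at that moment; what a row does not reach only later rows make up. Full scale, the value 1, is 80 mm for a shift and 90 degrees for a turn. A row lasts 1/8 s, in which the tool goes at most 62.5 mm and 10.7 degrees, less where a joint would pass 70% of its speed; a pose out of reach is approached as far as the arm can. A call with a number of a shift or a turn outside -1 to 1 is refused whole. A call with a gripper value outside its range is refused whole. The fingers move at their own pace and stop on an object; FORCE is the grip in N (left out, the last holds). Time passes only in rows, so rows that repeat a pose let the fingers close. It gives the time, the measured TCP pose, the force, the opening and the grip force at its end, in the units of the state.
- env.read_state(): the state, without advancing time (a new reading comes with each control period).
- env.capture(name): name is "scene" or "top"; returns a dict with "img" (400x640x3 uint8, red, green, blue), "mtx" (3x3 intrinsics, pixels), "rvec" (rotation vector, rad) and "tvec" (3), from world to camera coordinates, as OpenCV has them. Camera axes: x right, y down, z forward; pixel columns grow to the right and rows downward; lengths in m; the calibration is good to about 2 mm. A picture is of the moment at which its call begins. There is no depth.
- env.finish_job(): hands the job in; it is judged then, once.
Trained networks look in a picture, given as the dict that the camera call returned (one of the last four; its "shot" number tells which), for a name from the list of things; names that differ only in an ending like _2 or _b are one class to them, and where a whole thing is asked for, a point or a joint stands for the part that bears it (a point fixed in the world has none). Each returns a list of dicts, best first, with "confidence" (0 to 1); they miss things now and then, are a little off and sometimes report something else, mostly with a low value. They report only what shows in the picture. A call takes as long as a camera call.
- env.look_for(picture, thing): "position" ([x, y, z] in m, in the coordinates of the camera as it stood for that picture, good to about 4 mm: the middle of the surface that is visible of it).
The state is a dict: "t": time; "joint_pos": joint angles; "qd": joint speeds; "tau": joint torques, N m; "position": TCP position; "orientation": TCP orientation; "contact_force": force on the tool from outside, world axes, zero at the start; "torque": the same for the moment, N m; "width": finger opening in m; "finger_force": force on a finger pad.
Only numpy, scipy, OpenCV 4.12 (cv2) and the standard library are available. Lean on these libraries where they do the work, as an engineer would, in place of code of your own. Each camera call takes 0.05 s, during which the arm holds its last target. There are 200 camera calls.

## Task

Set the inner lid over the cucumbers in the open pickling crock: lift the nested lid pair by the wooden handle of the outer lid, lower it gently onto the open crock until the outer lid lies flat on the rim, and only then turn the handle counter-clockwise (seen from above) to its stop, which lets go of the inner lid. Lift the outer lid alone straight up, leaving the inner lid lying undisturbed on its ledge ready for the brine, and finish still holding the outer lid level over the crock, about 10 cm above the rim, so that it drips back in. Do not drop the inner lid or push the crock or the other things about.

Things in the scene. Friction and masses are not known exactly. Their poses are not given: they have to be found in the camera images.
- crock: Open pickling crock, the one without a lid: loose white stoneware cylinder, 150 mm diameter, 130 mm high, about 2.2 kg. Bore 132 mm diameter (bevelled mouth) from the rim down to a flat ledge 90 mm above its base; below it lie small cucumbers, up to 82 mm. Two small ears reach 88 mm from the axis along its y, 91 to 105 mm up. Origin: centre of the underside; z up. Its yaw does not matter.
- closed_crock: Twin crock of the same shape, already closed with the same kind of lid and handle (176 mm high in all); leave it alone. Origin: centre of the underside. The two crocks may stand either way round.
- outer_lid: White stoneware disc 156 mm diameter, 8 mm thick; plug 126 mm diameter, 7 mm deep under it; wooden bar handle on top; about 0.36 kg. Origin: on the axis, in the plane of the disc's underside, 38 mm above the worktop at the start and 130 mm above the crock's base on the rim. A metal socket reaches 31 mm below the origin and keeps the inner lid from turning or shifting (1.5 mm play).
- inner_lid: White disc 126 mm diameter, 7 mm thick, bevelled below, catch housing 56x48x16 mm on top; 0.22 kg; hidden under the outer lid at the start. Origin: centre of the underside, 90 mm above the crock's base when set on the ledge. Outer minus inner origin along the axis: 38 mm at the start, 45 mm hanging (the first 7 mm of lift moves the outer lid only), 40 mm with both seated.
- lid_handle (a joint): Turn of the handle in the outer lid, rad, growing counter-clockwise seen from above. 0 = carrying stop: a crossbar under the lid, parallel to the handle, holds the inner lid; while that hangs, its weight locks the handle within 0.3. Both lids seated, it turns against 0.03 N m and stays where left. 1.2 = releasing stop: the crossbar passes out through a slot (free within 0.15). Starts near 0.
- handle_grip (a point): Centre of the wooden bar handle, on the lid's axis, 32 mm above the outer lid's origin (70 mm above the worktop at the start). The bar is 72 mm long along this frame's x, 18 mm thick (y), 28 mm high (z), with a 10 mm gap to the lid's top. The frame turns with the handle. Gripped from above across the 18 mm, one grip carries, turns and lifts.
- tin_left: Bystander: fish tin, 67 mm diameter, 33 mm high. Origin: centre of underside.
- tin_right: Bystander: fish tin, 67 mm diameter, 33 mm high. Origin: centre of underside.
- mug: Bystander: green and white mug, 78 x 116 x 101 mm. Origin: centre of underside.
- bowl: Bystander: green bowl, 150 mm diameter, 65 mm high. Origin: centre of underside.
- carton: Bystander: upright carton, 47 x 84 x 138 mm, behind the crocks. Origin: centre of underside.

How it is judged:
By the outcome, as a careful person would: the job done as asked, in the order asked, and still so for the second after the job is handed in, while the arm keeps its last pose, push and grip.
It also fails if it takes over 61 s, if anything falls off the work surface, if the arm or the gripper's body presses on something with over 40 N, if the wrist force passes 120 N, or if a joint passes its speed limit or range.

## Working session

There is one attempt and no reset: what is moved stays moved. The work goes in short steps, Python scripts to look and compute and a shell command to move; the robot and the scene stay as the last step left them, time stands still between calls to the robot, and variables do not carry over. Pictures are saved under pics/ and viewed, at most 10 in all, crops included, and the job is handed in when it is done.

```bash
mkdir -p pics; cat > h.py <<'E'
import numpy as np, cv2
from workcell import env
def cam(p):
    R=cv2.Rodrigues(np.array(p["rvec"],float))[0]; return R,np.array(p["tvec"],float).ravel()
def look(p,n):
    R,t=cam(p)
    return [(round(d["confidence"],2),np.round(R.T@(np.array(d["position"])-t),3)) for d in env.look_for(p,n)]
def ray(p,uv,z):
    R,t=cam(p); d=R.T@np.linalg.inv(p["mtx"])@np.array([uv[0],uv[1],1.]); c=-R.T@t
    return c+d*(z-c[2])/d[2]
def proj(p,X):
    return cv2.projectPoints(np.array(X,float).reshape(-1,3),np.array(p["rvec"],float),np.array(p["tvec"],float),np.array(p["mtx"],float),None)[0].reshape(-1,2)
def save(p,n): cv2.imwrite(f"pics/{n}.png",p["img"][:,:,::-1])
E
python3 - <<'E'
from h import *
for c in ("scene","top"):
    p=env.capture(c); save(p,c+"0"); R,t=cam(p); print(c,-R.T@t)
    for n in ["crock","closed_crock","outer_lid","handle_grip","tin_left","mug","bowl","carton"]: print(n,look(p,n))
s=env.read_state(); print(s["t"],s["position"],s["orientation"],s["width"],env.finger_overhang)
E
```

```text
scene [-0.14029212 -0.82884663  0.77332103]
crock [(0.73, array([ 0.566, -0.074,  0.091]))]
closed_crock [(0.55, array([0.609, 0.167, 0.104]))]
outer_lid [(0.96, array([ 0.436, -0.287,  0.043]))]
handle_grip [(0.65, array([ 0.432, -0.281,  0.077]))]
tin_left [(0.81, array([0.4  , 0.059, 0.027])), (0.22, array([ 0.404, -0.316,  0.004]))]
mug [(0.94, array([0.381, 0.238, 0.068]))]
bowl [(0.72, array([ 0.714, -0.398,  0.039]))]
carton [(0.75, array([ 0.752, -0.128,  0.08 ]))]
top [ 0.41120426 -0.08015685  1.56915729]
crock [(0.84, array([ 0.597, -0.05 ,  0.088])), (0.49, array([0.634, 0.203, 0.14 ])), (0.28, array([ 0.445, -0.27 ,  0.081]))]
closed_crock [(0.7, array([0.635, 0.206, 0.139]))]
outer_lid [(0.56, array([ 0.442, -0.277,  0.047]))]
handle_grip [(0.65, array([ 0.444, -0.271,  0.082])), (0.24, array([0.407, 0.07 , 0.028]))]
tin_left [(0.72, array([0.404, 0.07 , 0.03 ]))]
mug [(0.65, array([0.387, 0.275, 0.038]))]
bowl [(0.73, array([ 0.44 , -0.271,  0.083]))]
carton [(0.64, array([ 0.76 , -0.11 ,  0.136]))]
0.9 [0.13823123 0.55815489 0.25030749] [1.97197637e-05 1.21086571e-01 9.92641950e-01 2.02758260e-05] 0.08539047328222854 0.019
```

View pics/top0.png

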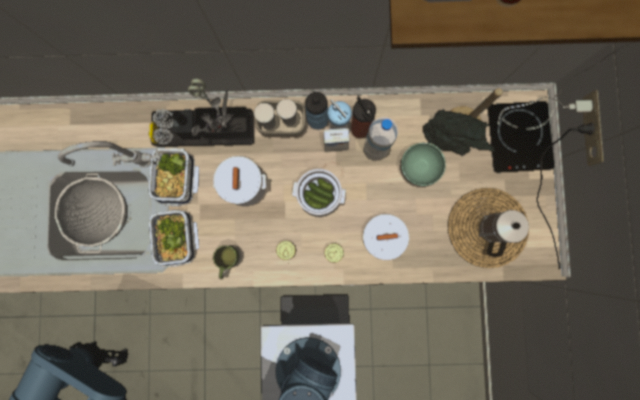

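View pics/scene0.png

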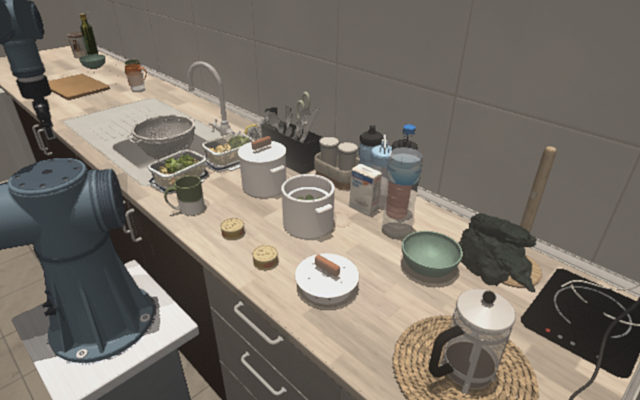

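The top view shows the lid pair at about (386,237) with its handle nearly level in the picture, the open crock at (320,193) and the closed one at (238,180). The scene view agrees. Next I'll measure the lid, handle and rim precisely.

```bash
cat > m.py <<'E'
from h import *
from scipy.optimize import least_squares
def fitcircle(p,x0,y0,z,r,outer=True,span=12,deg=range(0,360,6)):
    # 3D circle of known radius at height z: sample radial gradient for strongest edge
    g=cv2.GaussianBlur(cv2.cvtColor(p["img"],cv2.COLOR_RGB2LAB)[:,:,2].astype(np.float32)*1.0,(0,0),.7)
    L=cv2.GaussianBlur(p["img"].astype(np.float32),(0,0),.7)
    c=np.array([x0,y0]); 
    for it in range(4):
        pts=[]
        rr=np.arange(r-.02,r+.02,.0005)
        for a in np.radians(list(deg)):
            X=np.c_[c[0]+rr*np.cos(a),c[1]+rr*np.sin(a),np.full(len(rr),z)]
            uv=proj(p,X).astype(np.float32)
            v=cv2.remap(L,uv[:,0].reshape(-1,1),uv[:,1].reshape(-1,1),cv2.INTER_LINEAR)[:,0]
            d=v[:,0]*0+ (v[:,2]) # blue separates white from wood
            gr=-np.gradient(d); k=np.argmax(gr)
            if gr[k]>0.3: pts.append(X[k,:2])
        pts=np.array(pts)
        s=least_squares(lambda q:np.hypot(*(pts-q[:2]).T)-q[2],[*c,r],loss="soft_l1",f_scale=.001)
        c=s.x[:2]
    res=np.abs(np.hypot(*(pts-c).T)-s.x[2])
    return np.round(s.x,4),len(pts),round(float(np.median(res)),4)
def handle(p,x0,y0,z,rad=.05):
    im=p["img"].astype(int); m=((im[:,:,0]-im[:,:,2])>40)
    m2=np.zeros(m.shape,np.uint8); u,v=proj(p,[x0,y0,z])[0]
    rpx=rad*np.linalg.norm(proj(p,[x0,y0+1e-2,z])[0]-[u,v])/1e-2
    cv2.circle(m2,(int(u),int(v)),int(rpx),1,-1)
    vv,uu=np.nonzero(m&(m2>0)); P=np.array([ray(p,(a,b),z)[:2] for a,b in zip(uu,vv)])
    c=P.mean(0); w,V=np.linalg.eigh(np.cov((P-c).T)); d=V[:,1]
    e=(P-c)@V
    return np.round(c,4),round(float(np.degrees(np.arctan2(d[1],d[0]))%180),1),len(P),np.round(np.ptp(e,axis=0),3)
E
python3 - <<'E'
from m import *
p=env.capture("top");q=env.capture("scene")
for n,P in(("top",p),("scene",q)):
    print(n)
    print("lid",fitcircle(P,.442,-.277,.042,.078))
    print("rim",fitcircle(P,.597,-.055,.130,.075))
    print("handle",handle(P,.442,-.277,.084 if n=="top" else .075))
    print("closed",fitcircle(P,.635,.205,.134,.078))
def crop(P,X,w,h,k):
    u,v=proj(P,X)[0].astype(int); return cv2.resize(P["img"][v-h:v+h,u-w:u+w],None,fx=k,fy=k,interpolation=cv2.INTER_CUBIC)
im=np.vstack([np.hstack([crop(p,[.442,-.277,.04],35,35,4),crop(p,[.597,-.055,.13],35,35,4)]),np.hstack([crop(q,[.442,-.277,.04],35,35,4),crop(q,[.597,-.055,.13],35,35,4)])])
cv2.imwrite("pics/c1.png",im[:,:,::-1])
E
```

```text
top
lid (array([ 0.4457, -0.2749,  0.0769]), 60, 0.0006)
rim (array([ 0.5868, -0.0536,  0.067 ]), 60, 0.0013)
handle (array([ 0.4459, -0.2736]), 95.2, 88, array([0.015, 0.067]))
closed (array([0.6403, 0.2112, 0.0773]), 60, 0.0009)
scene
lid (array([ 0.4411, -0.2761,  0.0776]), 59, 0.0006)
rim (array([ 0.5892, -0.0548,  0.0759]), 60, 0.0009)
handle (array([ 0.4604, -0.2602]), 55.3, 278, array([0.067, 0.091]))
closed (array([0.6353, 0.209 , 0.0791]), 57, 0.0014)
```

View pics/c1.png

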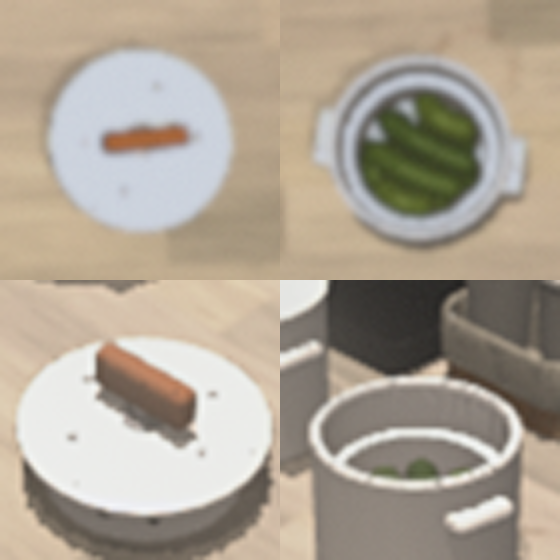

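Top view: the bar runs at about 95° (world) and the disc is clean. Both cameras place the lid near (0.4435,-0.2755) and the open crock near (0.59,-0.054). I'll move towards the lid, turning the tool so that it closes along 5.2°.

```bash
J="python3 -m jog"
python3 -m jog '-1 -1 0 0 0 .788 1;-1 -1 0 0 0 .788 1;-1 -1 0 0 0 .788 1;-1 -1 0 0 0 .788 1;-1 -1 0 0 0 .788 1;-1 -1 0 0 0 .788 1;-1 -1 0 0 0 .788 1;-1 -1 0 0 0 .788 1' 
python3 -m jog '-.94 .22 0 0 0 0 1;-.94 .22 0 0 0 0 1;-.94 .22 0 0 0 0 1'
python3 -m jog '-.94 .22 0 0 0 0 1;-.94 .22 0 0 0 0 1;-.94 .22 0 0 0 0 1'
python3 -m jog '-.94 .22 0 0 0 0 1;-.94 .22 0 0 0 0 1;-.94 .22 0 0 0 0 1'
python3 -m jog '-.94 .22 0 0 0 0 1;-.94 .22 0 0 0 0 1;-.94 .22 0 0 0 0 1'
python3 -m jog '-.94 .22 0 0 0 0 1;-.94 .22 0 0 0 0 1;-.94 .22 0 0 0 0 1'
```

```text
t: 2.0
position: [0.1967, 0.4613, 0.2504]
orientation: [-0.0, 0.674, 0.739, 0.0]
contact_force: [-0.7, 0.3, -0.1]
width: 0.0858
finger_force: 0.0
t: 2.38
position: [0.2214, 0.3878, 0.2507]
orientation: [-0.0, 0.675, 0.738, 0.001]
contact_force: [-0.1, 0.4, 0.6]
width: 0.0852
finger_force: 0.0
t: 2.75
position: [0.2457, 0.3151, 0.2508]
orientation: [-0.0, 0.675, 0.738, 0.001]
contact_force: [0.1, 0.5, -0.5]
width: 0.0853
finger_force: 0.0
t: 3.12
position: [0.27, 0.2419, 0.2507]
orientation: [-0.0, 0.675, 0.738, 0.001]
contact_force: [0.6, 0.7, -0.3]
width: 0.0853
finger_force: 0.0
t: 3.5
position: [0.2943, 0.1686, 0.2506]
orientation: [-0.0, 0.675, 0.738, 0.0]
contact_force: [0.4, 0.2, 0.0]
width: 0.0854
finger_force: 0.0
t: 3.88
position: [0.3185, 0.0954, 0.2504]
orientation: [-0.0, 0.675, 0.738, 0.0]
contact_force: [-0.3, 0.6, 0.4]
width: 0.0855
finger_force: 0.0
```

```bash
python3 -m jog '-.94 .22 0 0 0 0 1;-.94 .22 0 0 0 0 1;-.94 .22 0 0 0 0 1' >/dev/null
python3 -m jog '-.94 .22 0 0 0 0 1;-.94 .22 0 0 0 0 1;-.94 .22 0 0 0 0 1' >/dev/null
python3 -m jog '-.94 .22 0 0 0 0 1;-.94 .22 0 0 0 0 1;-.94 .22 0 0 0 0 1' >/dev/null
python3 -m jog '-.94 .22 0 0 0 0 1;-.94 .22 0 0 0 0 1;-.94 .22 0 0 0 0 1' >/dev/null
python3 -m jog '-.94 .22 0 0 0 0 1;-.94 .22 0 0 0 0 1;-.94 .22 0 0 0 0 1;-.94 .22 0 0 0 0 1'
cat >> h.py <<'E'
def rows(target,q=None,yaw=None):
    """shift/turn fractions from the present pose to target; yaw (deg) = wanted direction of tool y, level tool"""
    from scipy.spatial.transform import Rotation as Ro
    s=env.read_state(); o=s["orientation"]; R=Ro.from_quat([*o[1:],o[0]])
    d=R.inv().apply(np.array(target)-s["position"])/.08
    y=R.as_matrix()[:,1]; yw=np.degrees(np.arctan2(y[1],y[0]))
    r=np.zeros(3)
    if yaw is not None:
        a=np.radians(yaw); Y=np.array([np.cos(a),np.sin(a),0]); Z=np.array([0,0,-1.])
        r=(R.inv()*Ro.from_matrix(np.c_[np.cross(Y,Z),Y,Z])).as_rotvec()/(np.pi/2)
    print("pos",np.round(s["position"],4),"yaw",round(yw,2),"rows",np.round(d,3),np.round(r,4),"t",s["t"],"F",np.round(s["contact_force"],1),"w",round(s["width"],4),"j6",round(s["joint_pos"][5],2))
E
python3 - <<'E'
from h import *
rows([.4435,-.2755,.072],yaw=5.2)
E
```

```text
t: 5.88
position: [0.4394, -0.2699, 0.2502]
orientation: [-0.001, 0.674, 0.739, 0.0]
contact_force: [0.3, 0.2, -0.3]
width: 0.0855
finger_force: 0.0
pos [ 0.4394 -0.2699  0.2502] yaw 5.23 rows [-0.077  0.046  2.227] [-0.0002 -0.0007  0.0003] t 5.875 F [ 0.3  0.2 -0.3] w 0.0855 j6 -0.87
```

```bash
python3 -m jog '-.077 .046 1 0 0 0 .6;-.077 .046 1 0 0 0 .6;-.077 .046 1 0 0 0 .6' >/dev/null
python3 -m jog '0 0 .9 0 0 0 .6;0 0 .9 0 0 0 .6;0 0 .9 0 0 0 .6;0 0 .9 0 0 0 .6' 
python3 - <<'E'
from m import *
rows([.4435,-.2755,.072],yaw=5.2)
q=env.capture("scene");p=env.capture("top")
def crop(P,X,w,h,k):
    u,v=proj(P,X)[0].astype(int); return cv2.resize(P["img"][v-h:v+h,u-w:u+w],None,fx=k,fy=k,interpolation=cv2.INTER_CUBIC)
cv2.imwrite("pics/c2.png",np.hstack([crop(q,[.442,-.277,.08],50,50,6)])[:,:,::-1])
E
```

```text
t: 6.75
position: [0.4453, -0.2789, 0.1009]
orientation: [0.002, 0.674, 0.738, -0.0]
contact_force: [-0.4, 0.0, 0.1]
width: 0.0511
finger_force: 0.0
pos [ 0.4453 -0.2789  0.1009] yaw 5.17 rows [ 0.045 -0.019  0.362] [ 0.0017  0.002  -0.0003] t 6.75 F [-0.4  0.   0.1] w 0.0511 j6 -0.88
```

View pics/c2.png

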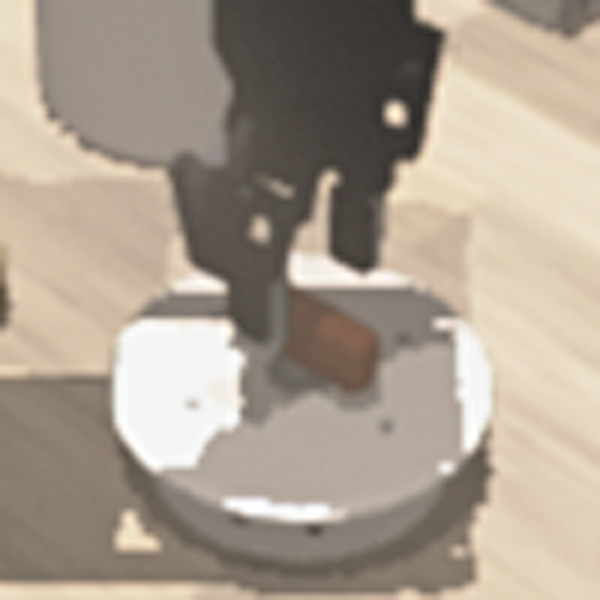

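The picture shows the fingers straddling the bar at about (330,340), with the far finger behind it. I'll correct by 4 mm, go down and grip.

```bash
python3 -m jog '.045 -.02 .15 0 0 0 .6;.045 -.02 .362 0 0 0 .6;.045 -.02 .362 0 0 0 .6;.045 -.02 .362 0 0 0 .6' 
python3 - <<'E'
from h import *
rows([.4435,-.2755,.072],yaw=5.2)
E
```

```text
t: 7.35
position: [0.4418, -0.2741, 0.0689]
orientation: [-0.0, 0.675, 0.738, 0.0]
contact_force: [0.1, -0.6, 0.5]
width: 0.0514
finger_force: 0.0
pos [ 0.4418 -0.2741  0.0689] yaw 5.17 rows [-0.02   0.019 -0.039] [-0.0004 -0.0004 -0.0004] t 7.35 F [ 0.1 -0.6  0.5] w 0.0514 j6 -0.87
```

```bash
python3 -m jog '0 0 0 0 0 0 .6;0 0 0 0 0 0 .6' | head -2
python3 -m jog '0 0 0 0 0 0 .6' | head -2
python3 -m jog '0 0 0 0 0 0 .6' | head -2
```

```text
t: 7.6
position: [0.4422, -0.2745, 0.0697]
t: 7.72
position: [0.4421, -0.2743, 0.0696]
t: 7.85
position: [0.442, -0.2742, 0.0695]
```

```bash
python3 -m jog '-.02 .019 -.03 0 0 0 .6;-.02 .019 -.03 0 0 0 .6;-.02 .019 -.03 0 0 0 .3;-.02 .019 -.03 0 0 0 .2;-.02 .019 -.03 0 0 0 .1;-.02 .019 -.03 0 0 0 0;-.02 .019 -.03 0 0 0 0;-.02 .019 -.03 0 0 0 0' 60
python3 -m jog '0 0 0 0 0 0 0;0 0 0 0 0 0 0;0 0 0 0 0 0 0;0 0 0 0 0 0 0'
```

```text
t: 8.85
position: [0.4437, -0.2757, 0.0717]
orientation: [0.0, 0.675, 0.738, 0.0]
contact_force: [1.7, -0.0, -1.0]
width: 0.0171
finger_force: 60.8
t: 9.35
position: [0.4437, -0.2757, 0.0718]
orientation: [0.0, 0.675, 0.738, -0.0]
contact_force: [2.3, -0.5, -0.5]
width: 0.0171
finger_force: 60.8
```

Gripped, and the width matches the 18 mm bar. Lifting gently.

```bash
python3 -m jog '0 0 -.05 0 0 0 0;0 0 -.08 0 0 0 0;0 0 -.12 0 0 0 0;0 0 -.2 0 0 0 0;0 0 -.35 0 0 0 0;0 0 -.5 0 0 0 0;0 0 -.65 0 0 0 0;0 0 -.8 0 0 0 0;0 0 -.8 0 0 0 0'
python3 -m jog '0 0 -.15 0 0 0 0;0 0 -.35 0 0 0 0;0 0 -.55 0 0 0 0;0 0 -.75 0 0 0 0;0 0 -.9 0 0 0 0;0 0 -1 0 0 0 0;0 0 -1 0 0 0 0'
python3 -m jog '0 0 -.15 0 0 0 0;0 0 -.3 0 0 0 0;0 0 -.4 0 0 0 0;0 0 -.4 0 0 0 0;0 0 -.4 0 0 0 0;0 0 -.4 0 0 0 0'
python3 - <<'E'
from m import *
rows([.588,-.054,.25],yaw=5.2)
z=env.read_state()["position"][2]-.032+.004
p=env.capture("top");q=env.capture("scene")
for P in(p,q):print(fitcircle(P,.4437,-.2757,z,.078),fitcircle(P,.59,-.054,.13,.075))
save(q,"s3")
E
```

```text
t: 10.48
position: [0.4444, -0.2763, 0.1372]
orientation: [0.001, 0.674, 0.738, -0.0]
contact_force: [-0.5, -0.0, -6.1]
width: 0.017
finger_force: 60.1
t: 11.35
position: [0.4439, -0.2758, 0.2163]
orientation: [0.001, 0.674, 0.738, -0.0]
contact_force: [-0.2, -0.9, -6.8]
width: 0.0174
finger_force: 60.1
t: 12.1
position: [0.4434, -0.2754, 0.2472]
orientation: [-0.001, 0.675, 0.738, 0.0]
contact_force: [-0.4, 0.2, -7.0]
width: 0.0171
finger_force: 60.1
pos [ 0.4434 -0.2754  0.2472] yaw 5.17 rows [ 2.593  2.049 -0.035] [-0.0004 -0.0005 -0.0004] t 12.1 F [-0.4  0.2 -7. ] w 0.0171 j6 -0.87
(array([ 0.4427, -0.2822,  0.0811]), 59, 0.0076) (array([ 0.5865, -0.0535,  0.0671]), 60, 0.0014)
(array([ 0.4383, -0.2773,  0.0781]), 58, 0.0012) (array([ 0.583 , -0.0481,  0.0692]), 49, 0.004)
```

View pics/s3.png

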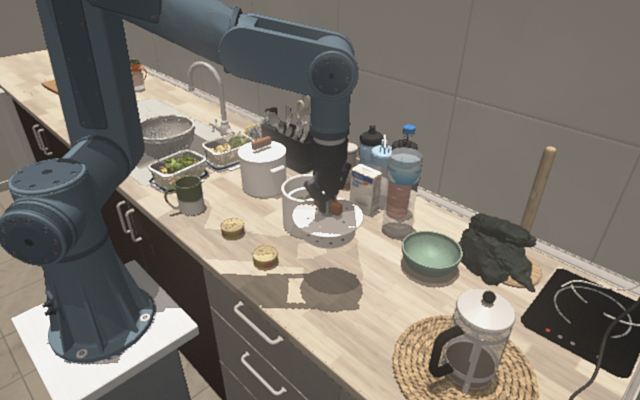

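The scene picture shows the pair hanging level from the gripper at about (328,215), with the open crock behind it. The wrist force is 7 N, so both lids came up. Next I'll refine the rim position in the top view.

```bash
sed -i 's/r-.02,r+.02/r-span*1e-3,r+span*1e-3/; s/span=12/span=20/' m.py
python3 - <<'E'
from m import *
p=env.capture("top")
D=[d for d in range(0,360,4) if abs((d%180)-90)>32]
print("rim",fitcircle(p,.590,-.054,.130,.075,span=5,deg=D))
im=cv2.imread("pics/top0.png")[:,:,::-1]; p0=dict(p,img=np.ascontiguousarray(im))
print("rim0",fitcircle(p0,.590,-.054,.130,.075,span=5,deg=D), "closed0",fitcircle(p0,.640,.211,.134,.078,span=5,deg=D))
print("lid0",fitcircle(p0,.4457,-.2749,.042,.078,span=5,deg=D))
# inner mouth: white rim to dark bore, going inward -> fit with inverted image
pi=dict(p0,img=255-p0["img"]); print("mouth0",fitcircle(pi,.590,-.054,.128,.066,span=5,deg=D))
q0=dict(env.capture("scene"),img=np.ascontiguousarray(cv2.imread("pics/scene0.png")[:,:,::-1]))
D2=range(0,360,4)
print("scene rim",fitcircle(q0,.590,-.054,.130,.075,span=6,deg=D2),"closed",fitcircle(q0,.637,.21,.134,.078,span=6),"lid",fitcircle(q0,.442,-.276,.042,.078,span=6))
z=env.read_state()["position"][2]-.032+.004
print("held top",fitcircle(p,.445,-.2757,z,.078,span=6,deg=D),fitcircle(p,.445,-.2757,z,.078,span=6,deg=range(90,271,4)))
u,v=proj(p,[.59,-.054,.13])[0].astype(int); u2,v2=proj(p,[.44,-.27,.2])[0].astype(int)
cv2.imwrite("pics/c4.png",cv2.resize(p["img"][v-30:v2+40,u-50:u2+50],None,fx=4,fy=4,interpolation=cv2.INTER_CUBIC)[:,:,::-1])
E
```

```text
rim (array([ 0.5962, -0.0516,  0.0755]), 58, 0.0006)
rim0 (array([ 0.5964, -0.0513,  0.0754]), 58, 0.0006) closed0 (array([0.64  , 0.2107, 0.0772]), 58, 0.0008)
lid0 (array([ 0.4459, -0.275 ,  0.0769]), 58, 0.0005)
mouth0 (array([ 0.5731, -0.0613,  0.0767]), 27, 0.0006)
scene rim (array([ 0.5887, -0.0551,  0.0759]), 90, 0.0011) closed (array([0.6349, 0.2081, 0.0786]), 53, 0.0008) lid (array([ 0.4412, -0.276 ,  0.0777]), 59, 0.0006)
held top (array([ 0.4435, -0.2754,  0.0771]), 50, 0.0011) (array([ 0.4469, -0.2785,  0.0803]), 35, 0.0008)
```

View pics/c4.png

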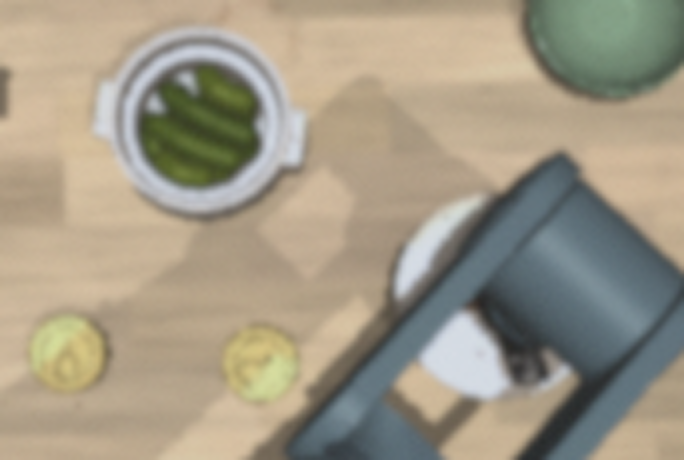

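The crop shows the open crock rim as a clean ring centred at about (200,120), with the held lid mostly hidden by the arm. Corrected for each camera's offset, the rim centre is about (0.593,-0.053). I'll carry the pair over it.

```bash
python3 -m jog '.1 .08 0 0 0 0 0;.3 .24 0 0 0 0 0;.5 .41 0 0 0 0 0;.7 .57 0 0 0 0 0;.868 .706 0 0 0 0 0' >/dev/null
python3 -m jog '.2 .16 0 0 0 0 0;.4 .33 0 0 0 0 0;.6 .49 0 0 0 0 0;.8 .65 0 0 0 0 0;.868 .706 0 0 0 0 0' >/dev/null
python3 -m jog '.2 .16 0 0 0 0 0;.4 .33 0 0 0 0 0;.6 .49 0 0 0 0 0;.75 .61 0 0 0 0 0;.868 .706 0 0 0 0 0;.868 .706 0 0 0 0 0;.868 .706 0 0 0 0 0;.868 .706 0 0 0 0 0'
python3 - <<'E'
from m import *
rows([.593,-.053,.2472],yaw=5.2)
s=env.read_state()["position"]
p=env.capture("top");q=env.capture("scene")
z=s[2]-.028
D=[d for d in range(0,360,4)]
print("top",fitcircle(p,s[0],s[1],z,.078,span=6,deg=D)); print("scene",fitcircle(q,s[0],s[1],z,.078,span=6,deg=D))
u,v=proj(q,[.593,-.053,.15])[0].astype(int);a,b=proj(p,[.593,-.053,.15])[0].astype(int)
cv2.imwrite("pics/c5.png",np.hstack([cv2.resize(I["img"][y-45:y+45,x-40:x+40],None,fx=5,fy=5,interpolation=cv2.INTER_CUBIC) for I,x,y in((q,u,v),(p,a,b))])[:,:,::-1])
E
```

```text
t: 14.55
position: [0.5934, -0.0535, 0.2477]
orientation: [-0.0, 0.675, 0.738, -0.0]
contact_force: [-0.0, -0.4, -6.4]
width: 0.017
finger_force: 59.9
pos [ 0.5934 -0.0535  0.2477] yaw 5.12 rows [ 0.006 -0.004  0.006] [-0.0001  0.0001 -0.0008] t 14.55 F [-0.  -0.4 -6.4] w 0.017 j6 -0.38
top (array([ 0.5934, -0.0529,  0.0774]), 76, 0.0026)
scene (array([ 0.5873, -0.0572,  0.0785]), 79, 0.0013)
```

View pics/c5.png

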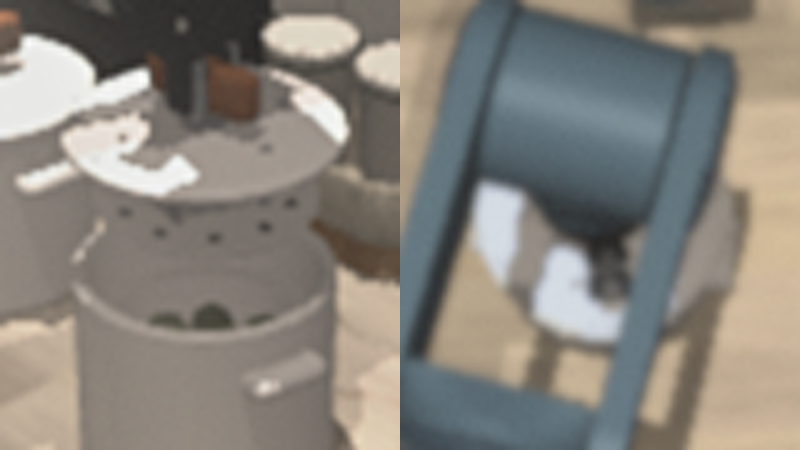

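The pair hangs centred over the crock. The scene offset here puts the crock at about (0.594,-0.052). I'll shift 1 mm, lower to just above the rim and recheck.

```bash
python3 -m jog '.016 .01 .1 0 0 0 0;.016 .01 .2 0 0 0 0;.016 .01 .3 0 0 0 0;.016 .01 .35 0 0 0 0;.016 .01 .35 0 0 0 0;.016 .01 .35 0 0 0 0'
python3 - <<'E'
from m import *
rows([.594,-.052,.22],yaw=5.2)
s=env.read_state()["position"]
q=env.capture("scene")
z=s[2]-.028
print("scene lid",fitcircle(q,s[0]-.005,s[1]-.003,z,.078,span=6,deg=range(0,360,4)))
# same fit for inner-lid independent: outer rim near side
az=np.degrees(np.arctan2(-.83+.05,-.14-.59))
print("near rim",fitcircle(q,.589,-.055,.13,.075,span=5,deg=range(int(az)-70,int(az)+71,4)))
q0=dict(q,img=np.ascontiguousarray(cv2.imread("pics/scene0.png")[:,:,::-1]))
print("near rim0",fitcircle(q0,.589,-.055,.13,.075,span=5,deg=range(int(az)-70,int(az)+71,4)))
print("far rim0",fitcircle(q0,.589,-.055,.13,.075,span=5,deg=range(int(az)+110,int(az)+250,4)))
E
```

```text
t: 15.4
position: [0.5945, -0.0516, 0.2201]
orientation: [0.0, 0.675, 0.738, 0.0]
contact_force: [0.1, -0.1, -6.5]
width: 0.0171
finger_force: 59.9
pos [ 0.5945 -0.0516  0.2201] yaw 5.17 rows [-0.004 -0.007  0.001] [ 0.0003  0.0002 -0.0003] t 15.4 F [ 0.1 -0.1 -6.5] w 0.0171 j6 -0.38
scene lid (array([ 0.5882, -0.0558,  0.0788]), 86, 0.0012)
near rim (array([ 0.5853, -0.0595,  0.0734]), 35, 0.0006)
near rim0 (array([ 0.5858, -0.0582,  0.0733]), 36, 0.0006)
far rim0 (array([ 0.5894, -0.0542,  0.0753]), 35, 0.0009)
```

The lid and rim agree to within 1 mm in the scene view. Lowering into the bore slowly while watching the force.

```bash
python3 -m jog '0 0 .05 0 0 0 0;0 0 .1 0 0 0 0;0 0 .14 0 0 0 0;0 0 .18 0 0 0 0;0 0 .18 0 0 0 0'
python3 -m jog '0 0 .04 0 0 0 0;0 0 .08 0 0 0 0;0 0 .12 0 0 0 0;0 0 .12 0 0 0 0'
```

```text
t: 16.08
position: [0.5941, -0.0515, 0.2049]
orientation: [-0.0, 0.675, 0.738, -0.0]
contact_force: [1.1, -1.1, -6.6]
width: 0.0166
finger_force: 59.9
t: 16.58
position: [0.594, -0.0515, 0.1953]
orientation: [-0.0, 0.674, 0.738, -0.0]
contact_force: [0.0, -0.3, -7.0]
width: 0.017
finger_force: 60.0
```

```bash
python3 -m jog '0 0 .04 0 0 0 0;0 0 .08 0 0 0 0;0 0 .12 0 0 0 0;0 0 .16 0 0 0 0;0 0 .2 0 0 0 0;0 0 .24 0 0 0 0;0 0 .24 0 0 0 0'
python3 -m jog '0 0 .02 0 0 0 0;0 0 .04 0 0 0 0;0 0 .06 0 0 0 0;0 0 .08 0 0 0 0;0 0 .09 0 0 0 0;0 0 .09 0 0 0 0'
```

```text
t: 17.45
position: [0.5941, -0.0515, 0.1761]
orientation: [-0.0, 0.674, 0.738, -0.0]
contact_force: [0.4, -0.5, -6.0]
width: 0.0172
finger_force: 60.0
t: 18.2
position: [0.5943, -0.0516, 0.1692]
orientation: [-0.0, 0.675, 0.738, -0.0]
contact_force: [0.6, 0.5, -6.3]
width: 0.0169
finger_force: 60.0
```

```bash
python3 -m jog '0 0 .013 0 0 0 0;0 0 .025 0 0 0 0;0 0 .025 0 0 0 0'
python3 -m jog '0 0 .013 0 0 0 0;0 0 .025 0 0 0 0;0 0 .025 0 0 0 0'
python3 -m jog '0 0 .006 0 0 0 0;0 0 .013 0 0 0 0;0 0 .013 0 0 0 0'
```

```text
t: 18.58
position: [0.5945, -0.0516, 0.1675]
orientation: [0.0, 0.675, 0.738, 0.0]
contact_force: [-0.1, 0.4, -4.2]
width: 0.0173
finger_force: 60.1
t: 18.95
position: [0.5942, -0.0515, 0.1652]
orientation: [-0.0, 0.675, 0.738, -0.0]
contact_force: [-0.1, 0.0, -4.4]
width: 0.0168
finger_force: 60.1
t: 19.32
position: [0.5943, -0.0515, 0.1642]
orientation: [-0.0, 0.674, 0.738, -0.0]
contact_force: [0.9, -1.0, -4.1]
width: 0.0172
finger_force: 60.1
```

The inner lid is on its ledge: the load dropped to 4 N. I'll seat the outer lid now.

```bash
python3 -m jog '0 0 .008 0 0 0 0;0 0 .008 0 0 0 0;0 0 .008 0 0 0 0'
python3 -m jog '0 0 .006 0 0 0 0;0 0 .006 0 0 0 0;0 0 .006 0 0 0 0'
```

```text
t: 19.7
position: [0.5944, -0.0516, 0.1638]
orientation: [0.0, 0.674, 0.738, 0.0]
contact_force: [0.3, 0.3, -2.2]
width: 0.0171
finger_force: 60.4
t: 20.08
position: [0.5944, -0.0516, 0.1636]
orientation: [0.0, 0.674, 0.738, 0.0]
contact_force: [-0.8, 1.1, 2.0]
width: 0.0168
finger_force: 61.2
```

```bash
python3 -m jog '0 0 .005 0 0 0 0;0 0 .005 0 0 0 0;0 0 .005 0 0 0 0'
python3 - <<'E'
from m import *
rows([.5944,-.0516,.1636],yaw=5.2)
print(env.read_state()["torque"])
s=env.read_state()["position"]
q=env.capture("scene")
print("scene lid",fitcircle(q,s[0]-.005,s[1]-.003,.134,.078,span=6,deg=range(0,360,4)))
u,v=proj(q,[.593,-.053,.12])[0].astype(int)
cv2.imwrite("pics/c6.png",cv2.resize(q["img"][v-45:v+45,u-50:u+50],None,fx=6,fy=6,interpolation=cv2.INTER_CUBIC)[:,:,::-1])
E
```

```text
t: 20.45
position: [0.5945, -0.0515, 0.1636]
orientation: [0.0, 0.674, 0.738, 0.0]
contact_force: [-2.6, 1.1, 5.8]
width: 0.017
finger_force: 61.8
pos [ 0.5945 -0.0515  0.1636] yaw 5.18 rows [-0.001 -0.001  0.   ] [ 0.0003  0.0002 -0.0003] t 20.45 F [-2.6  1.1  5.8] w 0.017 j6 -0.38
[ 0.13695713  0.80659482 -0.03125133]
scene lid (array([ 0.5906, -0.0529,  0.0781]), 85, 0.0009)
```

View pics/c6.png

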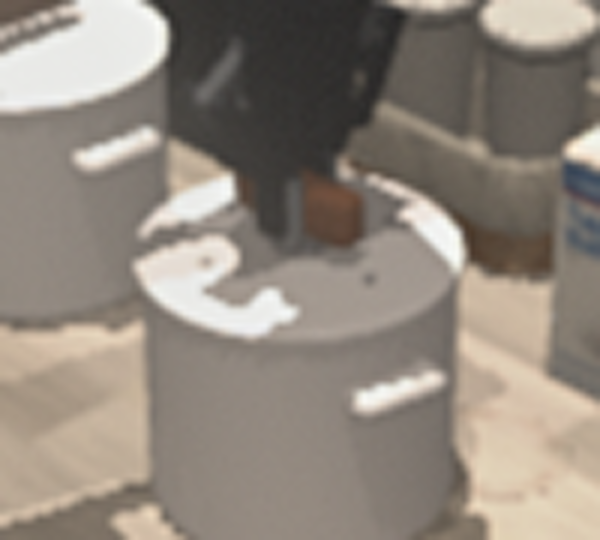

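The outer lid lies flat and concentric on the rim, with no gap around (300,330) and a 6 N downward press. Now the counter-clockwise turn.

```bash
python3 -m jog '0 0 0 0 0 -.06 0;0 0 0 0 0 -.13 0;0 0 0 0 0 -.2 0;0 0 0 0 0 -.27 0;0 0 0 0 0 -.34 0;0 0 0 0 0 -.41 0;0 0 0 0 0 -.48 0;0 0 0 0 0 -.55 0;0 0 0 0 0 -.61 0;0 0 0 0 0 -.66 0;0 0 0 0 0 -.7 0;0 0 0 0 0 -.7 0'
python3 -c "
from h import *
rows([.5944,-.0516,.1636],yaw=5.2+68.8); print(env.read_state()['torque'])"
```

```text
t: 22.0
position: [0.5945, -0.0517, 0.1636]
orientation: [0.0, 0.189, 0.982, -0.0]
contact_force: [-4.0, 2.0, 6.5]
width: 0.0172
finger_force: 61.7
pos [ 0.5945 -0.0517  0.1636] yaw 68.22 rows [0.001 0.    0.001] [-0.0002  0.0005 -0.0642] t 22.0 F [-4.   2.   6.5] w 0.0172 j6 -1.48
[-0.03141765  0.65825065 -0.00638359]
```

```bash
python3 -m jog '0 0 0 0 0 -.03 0;0 0 0 0 0 -.05 0;0 0 0 0 0 -.05 0' | sed -n 2,4p
python3 -c "
from h import *
rows([.5944,-.0516,.1636],yaw=74); print(env.read_state()['torque'])"
python3 -m jog '0 0 0 0 0 -.015 0;0 0 0 0 0 -.015 0;0 0 0 0 0 -.015 0' | sed -n 2,4p
python3 -c "
from h import *
rows([.5944,-.0516,.1636],yaw=74); print(env.read_state()['torque'])"
```

```text
position: [0.595, -0.0519, 0.1636]
orientation: [0.001, 0.151, 0.989, -0.0]
contact_force: [-0.8, 0.3, 5.7]
pos [ 0.595  -0.0519  0.1636] yaw 72.66 rows [0.009 0.001 0.   ] [-0.      0.0013 -0.0149] t 22.375 F [-0.8  0.3  5.7] w 0.0172 j6 -1.55
[-0.06736178  0.22163863 -0.24296543]
position: [0.5952, -0.0519, 0.1636]
orientation: [0.001, 0.139, 0.99, -0.0]
contact_force: [0.0, -0.4, 5.6]
pos [ 0.5952 -0.0519  0.1636] yaw 73.97 rows [0.011 0.001 0.   ] [ 0.      0.0016 -0.0003] t 22.75 F [ 0.  -0.4  5.6] w 0.0168 j6 -1.58
[-0.1711199   0.0957836  -0.33758555]
```

The torque about z jumped to 0.24 then 0.34 N m near 67–69° of turn, so the handle is at its stop. I'll ease the torque and lift gently, watching the load (outer lid alone should be about 4 N).

```bash
python3 -m jog '0 0 0 0 0 .012 0;0 0 0 0 0 .012 0;0 0 0 0 0 .012 0' | sed -n 2,4p
python3 -c "
from h import *
rows([.5944,-.0516,.1636],yaw=74); print(env.read_state()['torque'])"
python3 -m jog '0 0 -.02 0 0 0 0;0 0 -.04 0 0 0 0;0 0 -.05 0 0 0 0;0 0 -.05 0 0 0 0' | sed -n 2,4p
python3 -c "
from h import *
rows([.5944,-.0516,.1636],yaw=74); print(env.read_state()['torque'])"
```

```text
position: [0.5952, -0.0519, 0.1636]
orientation: [0.001, 0.148, 0.989, -0.0]
contact_force: [-0.3, -0.4, 5.0]
pos [ 0.5952 -0.0519  0.1636] yaw 72.94 rows [0.011 0.001 0.   ] [-0.0001  0.0016 -0.0118] t 23.125 F [-0.3 -0.4  5. ] w 0.0174 j6 -1.56
[-0.15210526  0.10951155 -0.03552877]
position: [0.5939, -0.0514, 0.1663]
orientation: [-0.001, 0.148, 0.989, 0.0]
contact_force: [0.6, -0.0, -4.1]
pos [ 0.5939 -0.0514  0.1663] yaw 72.94 rows [-0.006 -0.     0.034] [-0.     -0.0007 -0.0117] t 23.625 F [ 0.6 -0.  -4.1] w 0.0172 j6 -1.56
[ 0.02387509 -0.02740237  0.00955184]
```

```bash
python3 -m jog '0 0 -.02 0 0 0 0;0 0 -.035 0 0 0 0;0 0 -.04 0 0 0 0;0 0 -.04 0 0 0 0' | sed -n 2,4p
python3 -m jog '0 0 -.01 0 0 0 0;0 0 -.02 0 0 0 0;0 0 -.025 0 0 0 0;0 0 -.025 0 0 0 0' | sed -n 2,4p
python3 -m jog '0 0 -.01 0 0 0 0;0 0 -.02 0 0 0 0;0 0 -.025 0 0 0 0;0 0 -.025 0 0 0 0' | sed -n 2,4p
```

```text
position: [0.5943, -0.0516, 0.1701]
orientation: [0.0, 0.148, 0.989, 0.0]
contact_force: [-0.0, -0.6, -3.8]
position: [0.5943, -0.0516, 0.172]
orientation: [-0.0, 0.148, 0.989, -0.0]
contact_force: [-0.6, 0.6, -3.8]
position: [0.5943, -0.0516, 0.174]
orientation: [0.0, 0.148, 0.989, -0.0]
contact_force: [-0.1, -0.2, -5.4]
```

```bash
python3 -m jog '0 0 0 0 0 0 0' | sed -n 2,4p
python3 -m jog '0 0 0 0 0 0 0' | sed -n 4p
python3 -m jog '0 0 0 0 0 0 0' | sed -n 4p
python3 -m jog '0 0 -.01 0 0 0 0;0 0 -.02 0 0 0 0;0 0 -.025 0 0 0 0;0 0 -.025 0 0 0 0' | sed -n 2,4p
python3 -m jog '0 0 0 0 0 0 0' | sed -n 4p
```

```text
position: [0.5943, -0.0516, 0.174]
orientation: [-0.0, 0.148, 0.989, -0.0]
contact_force: [-0.7, -0.9, -3.7]
contact_force: [-0.5, 0.7, -4.2]
contact_force: [-0.2, 0.3, -4.7]
position: [0.5943, -0.0516, 0.176]
orientation: [0.0, 0.148, 0.989, -0.0]
contact_force: [-0.9, 0.0, -4.7]
contact_force: [-0.4, -0.2, -4.0]
```

Load stays around 4 N: the outer lid is alone. Continuing up to 10 cm.

```bash
python3 -m jog '0 0 -.05 0 0 0 0;0 0 -.1 0 0 0 0;0 0 -.15 0 0 0 0;0 0 -.2 0 0 0 0;0 0 -.26 0 0 0 0;0 0 -.33 0 0 0 0;0 0 -.4 0 0 0 0;0 0 -.47 0 0 0 0;0 0 -.53 0 0 0 0;0 0 -.57 0 0 0 0;0 0 -.6 0 0 0 0;0 0 -.6 0 0 0 0' | sed -n 2,4p
python3 -m jog '0 0 -.07 0 0 0 0;0 0 -.15 0 0 0 0;0 0 -.23 0 0 0 0;0 0 -.31 0 0 0 0;0 0 -.39 0 0 0 0;0 0 -.45 0 0 0 0;0 0 -.49 0 0 0 0;0 0 -.49 0 0 0 0;0 0 -.49 0 0 0 0'
python3 - <<'E'
from m import *
q=env.capture("scene")
u,v=proj(q,[.593,-.053,.16])[0].astype(int)
cv2.imwrite("pics/c7.png",cv2.resize(q["img"][v-50:v+50,u-60:u+60],None,fx=5,fy=5,interpolation=cv2.INTER_CUBIC)[:,:,::-1])
E
```

```text
position: [0.5944, -0.0516, 0.2241]
orientation: [0.0, 0.148, 0.989, -0.0]
contact_force: [-0.0, -0.1, -3.9]
t: 28.75
position: [0.5941, -0.0515, 0.2629]
orientation: [-0.0, 0.148, 0.989, 0.0]
contact_force: [-0.7, -0.4, -4.9]
width: 0.0172
finger_force: 60.2
```

View pics/c7.png

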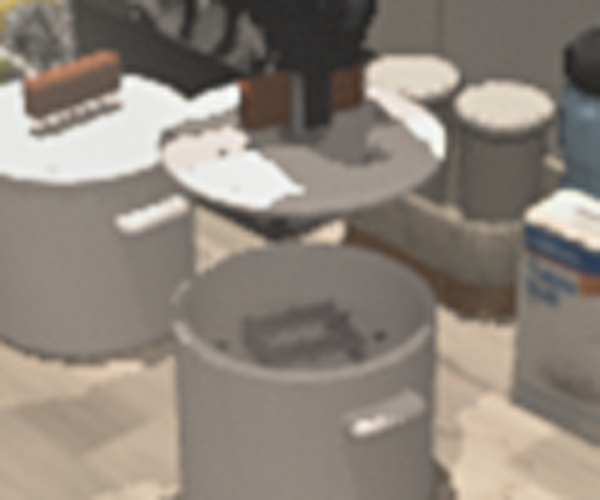

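The picture shows the inner lid flat on its ledge in the crock, catch housing up at about (305,335). The outer lid is held level about 10 cm above the rim, at (300,150). Handing in.

```bash
python3 -m jog '0 0 0 0 0 0 0;0 0 0 0 0 0 0' | tail -2
python3 -c "
from workcell import env
print(env.finish_job())"
```

```text
width: 0.0171
finger_force: 60.2
the job is handed in; nothing more can be done
None
```

The inner lid is lying on its ledge over the cucumbers, the outer lid is held level about 10 cm above the crock's rim, and the job was handed in at about 29 s of the 61 s allowed.

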